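# Open the child-resistant sanitiser bottle on the butcher's block

## Robot

A 6-joint arm with a two-finger parallel gripper is mounted at the origin on the work surface. World frame = base frame: x ahead of the robot, y to its left, z up, the work surface at z = 0. Lengths are in m, angles in degrees, forces in N, time in s.
With the tool pointing down it reaches from about 0.35 to 0.875 m from the base axis. Payload 4.2 kg.
Tool frame: the origin (TCP) lies on the centre line of the jaws, within the pads' length; the fingertips stand 19 mm ahead of it and the grasp point (between the pads) is the TCP; x points along the fingers, y is the direction in which the jaws open and shut, and the axes are right-handed (so a half turn about x gives the same grasp; the last joint's range is limited). The gripper opens to 87 mm and grips with 3 to 60 N. Pads are 19 mm wide; open, the fingers measure 117 mm over their backs; the gripper's body (75 mm by 190 mm) begins 51 mm behind the grasp point.
Start: joints at [85.806, 22.042, 0.453, 0, -68.411, -14.817], TCP at [0.204, 0.591, 0.242] pointing down, gripper open.
Joint ranges: [-179.83, 179.83], [-69.29, 118.12], [-61.27, 80.66], [-181.25, 117.63], [-171.15, -9.14], [-177.46, 177.46]. Speed limits (degrees/s): [159.86, 159.86, 180, 180, 180, 180].

## Interface

Orientations are given as a 3x3 rotation matrix whose columns are the frame's x, y, z axes.
In Python, from station import r, viewer, job, spotter gives the robot as it stands.
- The arm moves only by the tool play_rows, never from a script. Its argument "commands" is a list of rows, each an object of numbers: "fingers": the gripper command: -1 is fully open, 1 is shut, values between are in proportion; "tx", "ty", "tz": the shift along the tool's x, y, z normalised to -1 to 1, where 1 is 750 mm; "ax", "ay", "az": the turn, a rotation vector about the tool's x, y, z normalised to -1 to 1, where 1 is pi rad. In form: [{"fingers": .., "tx": .., "ty": .., "tz": .., "ax": .., "ay": .., "az": ..}, ...]. A call has 1 to 5 rows; each row is the pose to reach, as a shift and turn from the pose commanded when the call began, along the tool's axes at that moment, turning the shorter way round; what a row does not reach only later rows make up. A row lasts 1/12 s, in which the tool goes at most 41.7 mm and 7.16 degrees, less where a joint would pass 70% of its speed; a pose out of reach is approached as far as the arm can. A call with a number of a shift or a turn outside -1 to 1 is refused whole. A call with a gripper value outside its range is refused whole. The fingers move at their own pace and stop on an object; the grip force is fixed at half the most. Time passes only in rows, so rows that repeat a pose let the fingers close. It gives the time, the measured TCP pose, the force and the opening at its end, in the units of the state.
- r.sense(): the state, without advancing time (a new reading comes with each control period).
- viewer.capture(name): name is "scene" or "top"; returns a dict with "image" (400x640x3 uint8, red, green, blue), "fx", "fy", "cx", "cy" (pixels), "R" (3x3) and "t" (3): a world point X has camera coordinates R X + t. Camera axes: x right, y down, z forward; pixel columns grow to the right and rows downward; lengths in m; the calibration is good to about 2 mm. A picture is of the moment at which its call begins. There is no depth.
- job.finish_job(): hands the job in, once; it reports no verdict.
Trained networks look in a picture, given as the dict that the camera call returned (one of the last four; its "shot" number tells which), for a name from the list of things; names that differ only in an ending like _2 or _b are one class to them, and where a whole thing is asked for, a point or a joint stands for the part that bears it (a point fixed in the world has none). Each returns a list of dicts, best first, with "score" (0 to 1); they miss things now and then, are a little off and sometimes report something else, mostly with a low value. They report only what shows in the picture. A call takes as long as a camera call.
- spotter.find_in(name, picture): "uv" ([column, row] in pixels, amid what is visible of it).
- spotter.silhouettes(name, picture): "region" (400x640 bool, what is visible of it) and "uv" ([column, row] in pixels, amid what is visible of it).
The state is a dict: "time_s": time; "joints": joint angles; "joint_velocities": joint speeds; "effort": joint torques, N m; "tcp_pos": TCP position; "ee_rot": TCP orientation; "wrist_force": force on the tool from outside, world axes, zero at the start; "moment": the same for the moment, N m; "gripper_width": opening from 0.0 (shut) to 1.0 (fully open).
Only numpy, scipy, OpenCV 4.12 (cv2) and the standard library are available. Lean on these libraries where they do the work, as an engineer would, in place of code of your own. Each camera call takes 0.05 s, during which the arm holds its last target. There are 200 camera calls.

## Task

Take the push-and-turn cap off the cleaning bottle that stands in the steel bracket: press the cap down firmly but not hard (about 20 N), keep it pressed while turning it anticlockwise until it comes free or meets its stop, without forcing it, then lift it straight off. Set the cap gently down in the shallow steel tray, right way up, let go of it, and leave the other things on the block where they are.

Things in the scene. Friction and masses are not known exactly. Their poses are not given: they have to be found in the camera images.
- bottle: white round plastic bottle, 80 mm across, fixed upright in a 130 x 120 mm steel bracket screwed to the block. Origin: centre of the underside of the bracket plate, on the block; z up along the bottle's axis. Bottle and bracket cannot move. The shoulder tops out 112 mm above the origin; above it a bare neck 31 mm across carries the cap.
- neck_rim (a point): centre of the rim of the bottle's neck, 148 mm above the bottle's origin, hidden in the cap while that is on. Three hook flanges under the rim hold the cap's lugs. A rubber spring plug stands out of the neck (13 mm when free) and lifts the cap 3 mm once its lugs are free and the press is eased; 30 mm of lift clears it all, 40 mm to be safe.
- neck_lip: the fixed top 5 mm of the bottle's neck, 31 mm across, on which the liner's gasket seats when pressed; origin 5 mm below the rim, on the axis. The plug carries the first 9 to 11 N of the press, the lip the rest: more than 24 N on the lip (34 N of press) is too hard. So is wringing at the stop with about 1 N m, or pulling with some 60 N while locked.
- cap: white inner part (liner) of the loose two-piece cap, hidden under the shell; whole cap about 80 g. Origin: centre of its lower edge, z up; 14 mm below the rim when locked. Its lugs come free after 40 to 52 degrees anticlockwise (from above) from the start; a hard stop follows at 63 to 75 degrees, also free. While locked, pulling meets the hooks. Its final heading does not matter.
- cap_top (a point): centre of the flat top of the cap's grey ribbed outer shell, 40 mm above the cap's origin; turns with the shell. The shell is what is gripped: 55 mm across, side 37 mm high, lower edge 1 mm above the liner's. Turned alone the shell only idles round the liner (0.015 N m), for ever. 17 to 24 N of press is right all through the turn, which takes 0.1 to 0.2 N m; 0.3 N m or more means the stop.
- cap_skirt (a point): point on the shell's axis, 20 mm below its top. Pressed at 8 to 11 N the liner sinks on the plug by 2 to 10 mm (the gasket's wear is unknown, so feel for it) until seated; then the shell sinks into it against a 9 N spring: at 14 N its 12 teeth begin to meet the liner's, at 17 N (5 mm) they mesh fully and it is hard. It may idle for up to 30 degrees before the teeth drop in and drive.
- tray: shallow open square steel tray, 150 x 150 mm, rim 16 mm high, floor and walls 3 mm thick, 0.9 kg, loose on the block. Origin: centre of its underside, z up.
- meat_hook: bystander: S-shaped steel hook lying flat, 125 mm long, 8 mm thick. Origin at its middle.
- spice_jar: bystander: jar 60 mm across, 90 mm high. Origin: centre of its underside.
- block_brush: bystander: brush lying on the block. Origin near its middle, underneath.

How it is judged (in metres and radians):
On the way:
1. the cap has been lifted clear of the neck, upright, held by the fingers (z of cap in the frame of neck_rim above 0.016 m and angle between cap's own z axis and vertical below 0.35 rad and contact force between the fingers and cap above 0.5 N), for 0.1 s.
At the end, for the whole second after the job is handed in: The cap is off the bottle and rests flat on the floor of the steel tray, right way up (within 0.12 rad), wholly inside the rim (within 45 mm of the tray's centre along both sides), still and released; the tray lies flat on the block (x of cap in the frame of tray between -0.045 and 0.045 m and y of cap in the frame of tray between -0.045 and 0.045 m and z of cap in the frame of tray below 0.008 m and angle between cap's own z axis and vertical below 0.12 rad and angle between tray's own z axis and vertical below 0.05 rad and height (world z) of tray below 0.006 m and linear speed of cap below 0.02 m/s and contact force between the fingers and cap below 0.1 N); the robot touches nothing.
It fails at once if the cap is pressed too hard (over 24 N on the lip of the neck, about 34 N of press) (contact force between cap and neck_lip above 24 N).
It fails at once if the cap is wrung or pulled too hard (contact forces between cap and bottle adding up to over 80 N) (contact force between cap and bottle above 80 N).
It fails at once if the cap is dropped or thrown (moving faster than 0.5 m/s out of the fingers) (linear speed of cap above 0.5 m/s and contact force between the fingers and cap below 0.05 N).
It fails at once if a bystander is moved by more than 25 mm (distance of any of meat_hook, spice_jar, block_brush from where it was at the start of the episode above 0.025 m).
It also fails if it takes over 67 s, if anything falls off the work surface, if the arm or the gripper's body presses on something with over 40 N, if the wrist force passes 120 N, or if a joint passes its speed limit or range.

## Working session

There is one attempt and no reset: what is moved stays moved. The work goes in short steps, Python scripts to look and compute and a tool call to move; the robot and the scene stay as the last step left them, time stands still between calls to the robot, and variables do not carry over. Pictures are saved under pics/ and viewed, about 8 in all and at most 12, crops included, and the job is handed in when it is done.

Besides the shell and the picture viewer there is one more tool, called after "Emit:" as name(argument=value, ...), one argument or row to a line, values as JSON. play_rows: Moves the arm, as the interface text tells. Its arguments: {"type":"object","properties":{"commands":{"type":"array"}},"required":["commands"]}

```bash
ls; mkdir -p pics; python3 - <<'E'
from station import r, viewer, job, spotter
import cv2, numpy as np
s=r.sense(); print({k:np.round(v,3).tolist() for k,v in s.items()})
for n in ("scene","top"):
    p=viewer.capture(n); print(n,p["fx"],p["cx"],p["cy"],np.round(p["R"],4).tolist(),np.round(p["t"],4).tolist(),"cam",np.round(-np.array(p["R"]).T@p["t"],3))
    cv2.imwrite(f"pics/{n}0.png",p["image"][:,:,::-1])
    for o in ("cap","cap_top","cap_skirt","bottle","tray","meat_hook","spice_jar","block_brush"):
        print(o,[(np.round(d["uv"],1).tolist(),round(d["score"],2)) for d in spotter.find_in(o,p)[:2]])
print(r.sense()["time_s"])
E
```

```text
pics
{'time_s': 0.0, 'joints': [85.805, 22.089, 0.382, -0.028, -68.412, -14.816], 'joint_velocities': [-0.044, 0.075, -0.004, 0.018, -0.052, 0.036], 'effort': [-0.0, -39.067, 18.74, 4.22, 0.011, -0.0], 'tcp_pos': [0.203, 0.59, 0.241], 'ee_rot': [[-0.001, -0.326, -0.945], [-0.002, -0.945, 0.326], [-1.0, 0.002, -0.0]], 'wrist_force': [-0.085, -0.213, -0.902], 'moment': [0.017, -0.003, -0.025], 'gripper_width': 1.0}
scene 464.08777291656423 319.6373514523601 202.70738826603795 [[0.4087, 0.9126, -0.0086], [0.6541, -0.2994, -0.6947], [-0.6366, 0.2782, -0.7193]] [-0.2386, -0.2991, 1.5652] cam [ 1.289 -0.307  0.916]
cap [([242.5, 197.6], 0.64)]
cap_top [([239.0, 200.9], 0.96)]
cap_skirt [([241.3, 196.4], 0.63)]
bottle [([247.3, 236.6], 0.71)]
tray [([378.8, 192.6], 0.85)]
meat_hook [([329.6, 264.4], 0.72)]
spice_jar [([423.9, 158.0], 0.9)]
block_brush [([156.8, 270.9], 0.94), ([377.9, 190.8], 0.36)]
top 517.904168258955 321.3649244923386 200.04526626296925 [[-0.024, -0.9997, -0.0057], [-0.9934, 0.0245, -0.1122], [0.1123, 0.0029, -0.9937]] [-0.0024, 0.606, 1.3102] cam [ 0.455 -0.021  1.37 ]
cap [([388.9, 223.1], 0.9)]
cap_top [([389.1, 228.1], 0.94)]
cap_skirt [([388.1, 225.7], 0.86)]
bottle [([376.1, 235.4], 0.66)]
tray [([238.1, 240.6], 0.96)]
meat_hook [([373.6, 234.1], 0.7), ([320.3, 177.8], 0.44)]
spice_jar [([165.7, 249.5], 0.81), ([375.4, 231.7], 0.38)]
block_brush [([471.5, 230.1], 0.9)]
0.9
```

View pics/scene0.png

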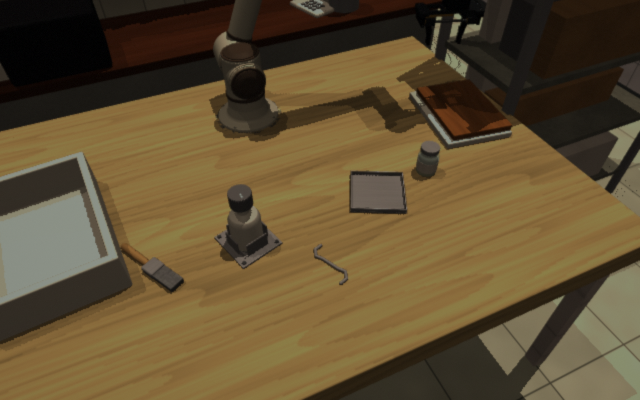

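View pics/top0.png

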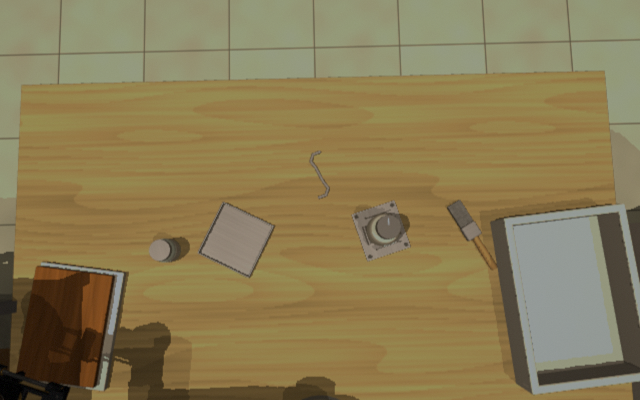

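The scene view shows the bottle and dark cap at about (240,195), the tray at (378,192), the jar at (428,160), the hook at (330,263) and the brush at (155,268). The top view agrees, with the cap at (388,228) and the tray at (238,240). Next I refine the positions with the silhouettes.

```bash
cat > h.py <<'E'
import numpy as np, cv2
from scipy.optimize import least_squares
def proj(p,X):
    c=np.atleast_2d(X)@np.array(p["R"]).T+p["t"]
    return np.c_[p["fx"]*c[:,0]/c[:,2]+p["cx"],p["fy"]*c[:,1]/c[:,2]+p["cy"]]
def atz(p,uv,z):
    R=np.array(p["R"]);C=-R.T@p["t"]
    d=R.T@np.array([(uv[0]-p["cx"])/p["fx"],(uv[1]-p["cy"])/p["fy"],1])
    return C+d*(z-C[2])/d[2]
def cylc(p,x,y,z0,z1,rad):
    a=np.linspace(0,2*np.pi,60)
    P=np.r_[[(x+rad*np.cos(t),y+rad*np.sin(t),z) for z in(z0,z1) for t in a]]
    h=cv2.convexHull(proj(p,P).astype(np.float32))
    m=cv2.moments(h); return np.array([m["m10"]/m["m00"],m["m01"]/m["m00"]]),m["m00"],h[:,0]
E
python3 - <<'E'
from station import r, viewer, spotter
from h import *
P={n:viewer.capture(n) for n in("scene","top")}
for n,p in P.items():
    for o in("cap_top","cap","tray","bottle","meat_hook","spice_jar","block_brush"):
        d=spotter.silhouettes(o,p)
        if not d: print(n,o,None);continue
        d=d[0];m=d["region"].astype(np.uint8);M=cv2.moments(m,True);c=np.array([M["m10"],M["m01"]])/M["m00"]
        ys,xs=np.nonzero(m)
        out=[n,o,round(d["score"],2),c.round(1),int(M["m00"]),(xs.min(),xs.max(),ys.min(),ys.max())]
        if o in("cap_top","cap"):
            f=least_squares(lambda q:cylc(p,*q,.137,.174,.0275)[0]-c,[.4,-.15])
            out+=[f.x.round(4),"model area",cylc(p,*f.x,.137,.174,.0275)[1]]
        if o=="tray":
            k=max(cv2.findContours(m,0,2)[0],key=cv2.contourArea);b=cv2.approxPolyDP(k,8,True)[:,0]
            out+=[[atz(p,q,.016)[:2].round(3).tolist() for q in b]]
        if o in("meat_hook","spice_jar","block_brush"): out+=[atz(p,c,.045 if "jar" in o else .005).round(3)]
        print(*out)
a=cv2.resize(P["scene"]["image"][160:280,190:310],(480,480),interpolation=3)
b=cv2.resize(P["top"]["image"][180:300,320:440],(480,480),interpolation=3)[:,:320]
cv2.imwrite("pics/crop.png",np.hstack([a,b])[:,:,::-1])
E
```

```text
scene cap_top 0.73 [239.8 197.5] 609 (np.int64(227), np.int64(252), np.int64(184), np.int64(211)) [ 0.5245 -0.1737] model area 593.2487770504085
scene cap 0.81 [240.  197.5] 558 (np.int64(228), np.int64(252), np.int64(184), np.int64(211)) [ 0.5249 -0.1732] model area 593.3358572692377
scene tray 0.89 [377.  192.2] 2332 (np.int64(349), np.int64(406), np.int64(171), np.int64(213)) [[0.418, 0.173], [0.559, 0.102], [0.616, 0.236], [0.478, 0.304]]
scene bottle 0.69 [246.8 236.7] 2263 (np.int64(215), np.int64(281), np.int64(207), np.int64(267))
scene meat_hook 0.57 [330.8 264.5] 169 (np.int64(314), np.int64(346), np.int64(245), np.int64(283)) [ 0.684 -0.015  0.005]
scene spice_jar 0.97 [427.8 158.4] 688 (np.int64(416), np.int64(439), np.int64(141), np.int64(176)) [0.487 0.383 0.045]
scene block_brush 0.82 [154.8 268.5] 1011 (np.int64(121), np.int64(183), np.int64(243), np.int64(290)) [ 0.519 -0.406  0.005]
top cap_top 0.8 [387.7 227.3] 499 (np.int64(375), np.int64(400), np.int64(215), np.int64(239)) [ 0.5238 -0.1709] model area 483.01855485048145
top cap None
top tray 0.57 [235.4 240. ] 3374 (np.int64(198), np.int64(273), np.int64(202), np.int64(278)) [[0.609, 0.242], [0.477, 0.307], [0.409, 0.178], [0.543, 0.111]]
top bottle 0.95 [377.9 232.1] 1624 (np.int64(352), np.int64(409), np.int64(202), np.int64(258))
top meat_hook 0.55 [319.5 175.3] 183 (np.int64(310), np.int64(329), np.int64(152), np.int64(197)) [ 0.675 -0.014  0.005]
top spice_jar 0.97 [164.6 250.4] 661 (np.int64(148), np.int64(180), np.int64(238), np.int64(263)) [0.485 0.386 0.045]
top block_brush 0.66 [469.7 230.1] 935 (np.int64(447), np.int64(496), np.int64(201), np.int64(269)) [ 0.52  -0.405  0.005]
```

View pics/crop.png

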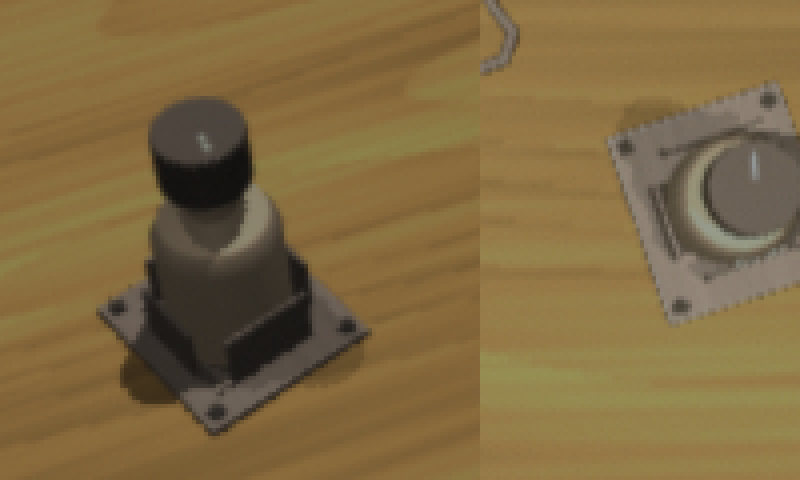

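Emit:
play_rows(
  commands=[
    {"fingers": -1,"tx": 0,"ty": 0.821,"tz": -0.734,"ax": 0,"ay": 0,"az": 0},
    {"fingers": -1,"tx": 0,"ty": 0.821,"tz": -0.734,"ax": 0,"ay": 0,"az": 0},
    {"fingers": -1,"tx": 0,"ty": 0.821,"tz": -0.734,"ax": 0,"ay": 0,"az": 0},
    {"fingers": -1,"tx": 0,"ty": 0.821,"tz": -0.734,"ax": 0,"ay": 0,"az": 0},
    {"fingers": -1,"tx": 0,"ty": 0.821,"tz": -0.734,"ax": 0,"ay": 0,"az": 0},
  ],
)

```text
time_s: 2.12
tcp_pos: [0.2846, 0.397, 0.2416]
ee_rot: [[0.0, -0.325, -0.946], [0.0, -0.946, 0.325], [-1.0, -0.0, -0.0]]
wrist_force: [1.0, 0.5, 0.9]
gripper_width: 0.999
```

```bash
cat >> h.py <<'E'
def go(s,tgt,yaw=None):
    "tx,ty,tz,ax to reach tgt (world TCP) with tool-y heading yaw (deg), tool down"
    R=np.array(s["ee_rot"]);d=R.T@(np.array(tgt)-s["tcp_pos"])/.75
    y=np.degrees(np.arctan2(R[1,1],R[0,1]))
    a=0 if yaw is None else -((yaw-y+180)%360-180)/180
    print("t",round(s["time_s"],2),"tcp",np.round(s["tcp_pos"],4),"yaw",round(y,2),"J",np.round(s["joints"],1),"F",np.round(s["wrist_force"],2),"M",np.round(s["moment"],3),"w",round(s["gripper_width"],3),"\n txyz",np.round(d,4),"ax",round(a,4), "tilt",np.round(R[:,0],4))
E
python3 - <<'E'
from station import r
from h import *
go(r.sense(),[.524,-.172,.25])
E
```

```text
t 2.12 tcp [0.2846 0.397  0.2416] yaw -108.96 J [ 73.5   8.6 -18.1   0.  -63.2  -2.4] F [0.96 0.52 0.89] M [ 0.03  -0.028 -0.008] w 0.999 
 txyz [-0.0112  0.6137 -0.5484] ax 0 tilt [ 2.e-04  2.e-04 -1.e+00]
```

Emit:
play_rows(
  commands=[
    {"fingers": -1,"tx": -0.011,"ty": 0.614,"tz": -0.548,"ax": 0,"ay": 0,"az": 0},
    {"fingers": -1,"tx": -0.011,"ty": 0.614,"tz": -0.548,"ax": 0,"ay": 0,"az": 0},
    {"fingers": -1,"tx": -0.011,"ty": 0.614,"tz": -0.548,"ax": 0,"ay": 0,"az": 0},
    {"fingers": -1,"tx": -0.011,"ty": 0.614,"tz": -0.548,"ax": 0,"ay": 0,"az": 0},
    {"fingers": -1,"tx": -0.011,"ty": 0.614,"tz": -0.548,"ax": 0,"ay": 0,"az": 0},
  ],
)

```text
time_s: 2.53
tcp_pos: [0.365, 0.2048, 0.2449]
ee_rot: [[0.001, -0.325, -0.946], [0.001, -0.946, 0.325], [-1.0, -0.001, -0.001]]
wrist_force: [1.1, -0.7, 0.2]
gripper_width: 0.999
```

Emit:
play_rows(
  commands=[
    {"fingers": -1,"tx": 0,"ty": 0.4,"tz": -0.36,"ax": 0,"ay": 0,"az": 0},
    {"fingers": -1,"tx": 0,"ty": 0.4,"tz": -0.36,"ax": 0,"ay": 0,"az": 0},
    {"fingers": -1,"tx": 0,"ty": 0.4,"tz": -0.36,"ax": 0,"ay": 0,"az": 0},
    {"fingers": -1,"tx": 0,"ty": 0.4,"tz": -0.36,"ax": 0,"ay": 0,"az": 0},
    {"fingers": -1,"tx": 0,"ty": 0.4,"tz": -0.36,"ax": 0,"ay": 0,"az": 0},
  ],
)

```text
time_s: 2.95
tcp_pos: [0.4465, 0.0129, 0.2449]
ee_rot: [[0.001, -0.325, -0.946], [0.001, -0.946, 0.325], [-1.0, -0.001, -0.001]]
wrist_force: [-0.2, 0.9, 0.6]
gripper_width: 1.001
```

Emit:
play_rows(
  commands=[
    {"fingers": -1,"tx": 0,"ty": 0.2,"tz": -0.18,"ax": 0.6,"ay": 0,"az": 0},
    {"fingers": -1,"tx": 0,"ty": 0.2,"tz": -0.18,"ax": 0.6,"ay": 0,"az": 0},
    {"fingers": -1,"tx": 0,"ty": 0.2,"tz": -0.18,"ax": 0.6,"ay": 0,"az": 0},
    {"fingers": -1,"tx": 0,"ty": 0.2,"tz": -0.18,"ax": 0.6,"ay": 0,"az": 0},
    {"fingers": -1,"tx": 0,"ty": 0.2,"tz": -0.18,"ax": 0.6,"ay": 0,"az": 0},
  ],
)

```text
time_s: 3.37
tcp_pos: [0.5255, -0.1736, 0.2444]
ee_rot: [[0.0, -0.822, -0.57], [-0.0, -0.57, 0.822], [-1.0, -0.0, -0.001]]
wrist_force: [0.4, 0.6, 0.8]
gripper_width: 1.003
```

Emit:
play_rows(
  commands=[
    {"fingers": -1,"tx": 0,"ty": 0,"tz": 0,"ax": 0.4,"ay": 0,"az": 0},
    {"fingers": -1,"tx": 0,"ty": 0,"tz": 0,"ax": 0.4,"ay": 0,"az": 0},
    {"fingers": -1,"tx": 0,"ty": 0,"tz": 0,"ax": 0.4,"ay": 0,"az": 0},
    {"fingers": -1,"tx": 0,"ty": 0,"tz": 0,"ax": 0.4,"ay": 0,"az": 0},
    {"fingers": -1,"tx": 0,"ty": 0,"tz": 0,"ax": 0.4,"ay": 0,"az": 0},
  ],
)

```text
time_s: 3.78
tcp_pos: [0.5249, -0.1712, 0.2443]
ee_rot: [[-0.0, -1.0, 0.018], [-0.0, 0.018, 1.0], [-1.0, 0.0, -0.0]]
wrist_force: [-0.9, 0.3, 0.1]
gripper_width: 0.999
```

```bash
python3 - <<'E'
from station import r
from h import *
go(r.sense(),[.524,-.172,.25],142)
E
```

```text
t 3.78 tcp [ 0.5249 -0.1712  0.2443] yaw 178.99 J [ -1.2  14.8  -9.7   0.  -65.5   0.2] F [-0.86  0.34  0.11] M [ 0.043 -0.062 -0.005] w 0.999 
 txyz [-0.0076  0.0011 -0.0011] ax 0.2055 tilt [-0. -0. -1.]
```

Emit:
play_rows(
  commands=[
    {"fingers": -1,"tx": 0.05,"ty": 0.001,"tz": -0.001,"ax": 0,"ay": 0,"az": 0},
    {"fingers": -1,"tx": 0.08,"ty": 0.001,"tz": -0.001,"ax": 0,"ay": 0,"az": 0},
    {"fingers": -1,"tx": 0.11,"ty": 0.001,"tz": -0.001,"ax": 0,"ay": 0,"az": 0},
    {"fingers": -1,"tx": 0.11,"ty": 0.001,"tz": -0.001,"ax": 0,"ay": 0,"az": 0},
    {"fingers": -1,"tx": 0.11,"ty": 0.001,"tz": -0.001,"ax": 0,"ay": 0,"az": 0},
  ],
)

```text
time_s: 4.2
tcp_pos: [0.5238, -0.1718, 0.1614]
ee_rot: [[-0.002, -1.0, 0.011], [-0.0, 0.011, 1.0], [-1.0, 0.002, -0.0]]
wrist_force: [0.1, 0.2, 0.8]
gripper_width: 0.998
```

```bash
python3 - <<'E'
from station import r,viewer
from h import *
go(r.sense(),[.524,-.172,.162])
a=viewer.capture("scene")["image"][130:280,165:315];b=viewer.capture("top")["image"][150:300,320:470]
cv2.imwrite("pics/pre.png",np.hstack([cv2.resize(i,(400,400),interpolation=3) for i in(a,b)])[:,:,::-1])
E
```

```text
t 4.2 tcp [ 0.5238 -0.1718  0.1614] yaw 179.39 J [ -1.3  19.1 -16.5   0.  -54.5   0.7] F [0.07 0.17 0.83] M [ 0.017 -0.064  0.012] w 0.998 
 txyz [-0.0009 -0.0003 -0.0003] ax 0 tilt [-2.3e-03 -4.0e-04 -1.0e+00]
```

View pics/pre.png

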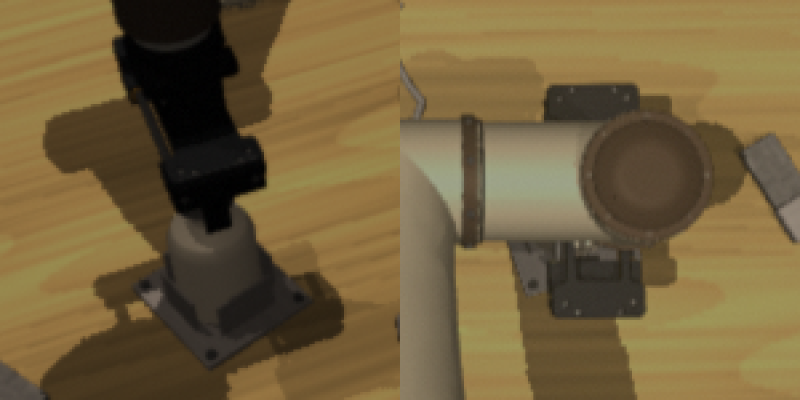

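The fingers straddle the cap and there is no contact, so I close.

Emit:
play_rows(
  commands=[
    {"fingers": 1,"tx": 0,"ty": 0,"tz": 0,"ax": 0,"ay": 0,"az": 0},
    {"fingers": 1,"tx": 0,"ty": 0,"tz": 0,"ax": 0,"ay": 0,"az": 0},
    {"fingers": 1,"tx": 0,"ty": 0,"tz": 0,"ax": 0,"ay": 0,"az": 0},
    {"fingers": 1,"tx": 0,"ty": 0,"tz": 0,"ax": 0,"ay": 0,"az": 0},
    {"fingers": 1,"tx": 0,"ty": 0,"tz": 0,"ax": 0,"ay": 0,"az": 0},
  ],
)

```text
time_s: 4.72
tcp_pos: [0.5242, -0.1716, 0.1623]
ee_rot: [[0.001, -1.0, 0.011], [-0.0, 0.011, 1.0], [-1.0, -0.001, -0.0]]
wrist_force: [0.1, 0.5, 0.0]
gripper_width: 0.705
```

```bash
python3 - <<'E'
from station import r
from h import *
go(r.sense(),[.524,-.172,.162])
E
```

```text
t 4.72 tcp [ 0.5242 -0.1716  0.1623] yaw 179.37 J [ -1.3  19.  -16.4   0.  -54.5   0.7] F [0.07 0.46 0.04] M [ 0.09  -0.075 -0.075] w 0.705 
 txyz [ 0.0003  0.0003 -0.0005] ax 0 tilt [ 8.e-04 -1.e-04 -1.e+00]
```

Emit:
play_rows(
  commands=[
    {"fingers": 1,"tx": 0,"ty": 0,"tz": 0,"ax": 0,"ay": 0,"az": 0},
    {"fingers": 1,"tx": 0,"ty": 0,"tz": 0,"ax": 0,"ay": 0,"az": 0},
    {"fingers": 1,"tx": 0,"ty": 0,"tz": 0,"ax": 0,"ay": 0,"az": 0},
  ],
)

```text
time_s: 4.97
tcp_pos: [0.5255, -0.1717, 0.1623]
ee_rot: [[0.003, -1.0, 0.011], [-0.0, 0.011, 1.0], [-1.0, -0.003, -0.0]]
wrist_force: [3.1, -0.6, 0.1]
gripper_width: 0.626
```

Emit:
play_rows(
  commands=[
    {"fingers": 1,"tx": 0,"ty": 0,"tz": 0,"ax": 0,"ay": 0,"az": 0},
    {"fingers": 1,"tx": 0,"ty": 0,"tz": 0,"ax": 0,"ay": 0,"az": 0},
  ],
)

```text
time_s: 5.13
tcp_pos: [0.5254, -0.1717, 0.1623]
ee_rot: [[0.003, -1.0, 0.011], [-0.0, 0.011, 1.0], [-1.0, -0.003, -0.0]]
wrist_force: [4.9, -0.9, -0.3]
gripper_width: 0.633
```

```bash
python3 - <<'E'
from station import r
from h import *
go(r.sense(),[.524,-.172,.162])
E
```

```text
t 5.13 tcp [ 0.5254 -0.1717  0.1623] yaw 179.39 J [ -1.3  19.1 -16.4   0.  -54.4   0.7] F [ 4.87 -0.87 -0.32] M [-0.066 -1.424  0.039] w 0.633 
 txyz [ 0.0004  0.0019 -0.0004] ax 0 tilt [ 3.1e-03 -4.0e-04 -1.0e+00]
```

Emit:
play_rows(
  commands=[
    {"fingers": 1,"tx": 0,"ty": -0.002,"tz": 0,"ax": 0,"ay": 0,"az": 0},
    {"fingers": 1,"tx": 0,"ty": -0.002,"tz": 0,"ax": 0.15,"ay": 0,"az": 0},
    {"fingers": 1,"tx": 0,"ty": -0.002,"tz": 0,"ax": 0.15,"ay": 0,"az": 0},
    {"fingers": 1,"tx": 0,"ty": -0.002,"tz": 0,"ax": 0.15,"ay": 0,"az": 0},
    {"fingers": 1,"tx": 0,"ty": -0.002,"tz": 0,"ax": 0.15,"ay": 0,"az": 0},
  ],
)

```text
time_s: 5.55
tcp_pos: [0.5256, -0.1717, 0.1623]
ee_rot: [[-0.0, -0.883, 0.469], [-0.0, 0.469, 0.883], [-1.0, -0.0, -0.0]]
wrist_force: [1.9, 0.8, 2.6]
gripper_width: 0.634
```

Emit:
play_rows(
  commands=[
    {"fingers": 1,"tx": 0,"ty": 0,"tz": 0,"ax": 0.17,"ay": 0,"az": 0},
    {"fingers": 1,"tx": 0,"ty": 0,"tz": 0,"ax": 0.17,"ay": 0,"az": 0},
    {"fingers": 1,"tx": 0,"ty": 0,"tz": 0,"ax": 0.17,"ay": 0,"az": 0},
    {"fingers": 1,"tx": 0,"ty": 0,"tz": 0,"ax": 0.17,"ay": 0,"az": 0},
    {"fingers": 1,"tx": 0,"ty": 0,"tz": 0,"ax": 0.17,"ay": 0,"az": 0},
  ],
)

```text
time_s: 5.97
tcp_pos: [0.5257, -0.1717, 0.1623]
ee_rot: [[0.0, -0.522, 0.853], [-0.0, 0.853, 0.522], [-1.0, -0.0, 0.0]]
wrist_force: [3.1, 0.3, 1.5]
gripper_width: 0.627
```

Emit:
play_rows(
  commands=[
    {"fingers": 1,"tx": 0,"ty": 0,"tz": 0,"ax": 0.18,"ay": 0,"az": 0},
    {"fingers": 1,"tx": 0,"ty": 0,"tz": 0,"ax": 0.18,"ay": 0,"az": 0},
    {"fingers": 1,"tx": 0,"ty": 0,"tz": 0,"ax": 0.18,"ay": 0,"az": 0},
    {"fingers": 1,"tx": 0,"ty": 0,"tz": 0,"ax": 0.18,"ay": 0,"az": 0},
    {"fingers": 1,"tx": 0,"ty": 0,"tz": 0,"ax": 0.18,"ay": 0,"az": 0},
  ],
)

```text
time_s: 6.38
tcp_pos: [0.5257, -0.1717, 0.1623]
ee_rot: [[0.0, 0.016, 1.0], [-0.0, 1.0, -0.016], [-1.0, -0.0, 0.0]]
wrist_force: [2.9, -0.5, 2.6]
gripper_width: 0.627
```

```bash
python3 - <<'E'
from station import r
from h import *
go(r.sense(),[.5255,-.172,.162])
E
```

```text
t 6.38 tcp [ 0.5257 -0.1717  0.1623] yaw 89.07 J [ -1.3  19.2 -16.2   0.  -54.6 -89.6] F [ 2.94 -0.47  2.59] M [ 0.092 -0.91   0.02 ] w 0.627 
 txyz [ 0.0004 -0.0004 -0.0003] ax 0 tilt [ 4.e-04 -1.e-04 -1.e+00]
```

Emit:
play_rows(
  commands=[
    {"fingers": 1,"tx": 0.001,"ty": 0,"tz": 0.001,"ax": 0,"ay": 0,"az": 0},
    {"fingers": 1,"tx": 0.002,"ty": 0,"tz": 0.001,"ax": 0,"ay": 0,"az": 0},
    {"fingers": 1,"tx": 0.003,"ty": 0,"tz": 0.001,"ax": 0,"ay": 0,"az": 0},
    {"fingers": 1,"tx": 0.004,"ty": 0,"tz": 0.001,"ax": 0,"ay": 0,"az": 0},
    {"fingers": 1,"tx": 0.004,"ty": 0,"tz": 0.001,"ax": 0,"ay": 0,"az": 0},
  ],
)

```text
time_s: 6.8
tcp_pos: [0.5259, -0.1718, 0.16]
ee_rot: [[-0.001, 0.009, 1.0], [-0.0, 1.0, -0.009], [-1.0, -0.0, -0.001]]
wrist_force: [-0.8, 0.8, 7.8]
gripper_width: 0.629
```

```bash
python3 - <<'E'
from station import r
from h import *
go(r.sense(),[.5255,-.172,.162])
E
```

```text
t 6.8 tcp [ 0.5259 -0.1718  0.16  ] yaw 89.49 J [ -1.3  19.4 -16.3   0.  -54.3 -89.2] F [-0.83  0.78  7.8 ] M [ 0.432 -0.037  0.005] w 0.629 
 txyz [-0.0027 -0.0003 -0.0005] ax 0 tilt [-9.e-04 -5.e-04 -1.e+00]
```

Emit:
play_rows(
  commands=[
    {"fingers": 1,"tx": 0.001,"ty": 0,"tz": 0,"ax": 0,"ay": 0,"az": 0},
    {"fingers": 1,"tx": 0.002,"ty": 0,"tz": 0,"ax": 0,"ay": 0,"az": 0},
    {"fingers": 1,"tx": 0.002,"ty": 0,"tz": 0,"ax": 0,"ay": 0,"az": 0},
  ],
)

```text
time_s: 7.05
tcp_pos: [0.5259, -0.1718, 0.1586]
ee_rot: [[-0.001, 0.009, 1.0], [-0.001, 1.0, -0.009], [-1.0, -0.001, -0.001]]
wrist_force: [-0.3, 1.6, 6.7]
gripper_width: 0.629
```

Emit:
play_rows(
  commands=[
    {"fingers": 1,"tx": 0.001,"ty": 0,"tz": 0,"ax": 0,"ay": 0,"az": 0},
    {"fingers": 1,"tx": 0.002,"ty": 0,"tz": 0,"ax": 0,"ay": 0,"az": 0},
    {"fingers": 1,"tx": 0.002,"ty": 0,"tz": 0,"ax": 0,"ay": 0,"az": 0},
  ],
)

```text
time_s: 7.3
tcp_pos: [0.5259, -0.1718, 0.1572]
ee_rot: [[-0.001, 0.009, 1.0], [-0.001, 1.0, -0.009], [-1.0, -0.001, -0.001]]
wrist_force: [-0.8, 1.4, 7.7]
gripper_width: 0.629
```

Still on the plug, so I keep pressing in 1.5 mm steps.

Emit:
play_rows(
  commands=[
    {"fingers": 1,"tx": 0.001,"ty": 0,"tz": 0,"ax": 0,"ay": 0,"az": 0},
    {"fingers": 1,"tx": 0.002,"ty": 0,"tz": 0,"ax": 0,"ay": 0,"az": 0},
    {"fingers": 1,"tx": 0.002,"ty": 0,"tz": 0,"ax": 0,"ay": 0,"az": 0},
  ],
)

```text
time_s: 7.55
tcp_pos: [0.5259, -0.1718, 0.1557]
ee_rot: [[-0.001, 0.009, 1.0], [-0.001, 1.0, -0.009], [-1.0, -0.001, -0.001]]
wrist_force: [-0.7, 1.0, 8.9]
gripper_width: 0.628
```

Emit:
play_rows(
  commands=[
    {"fingers": 1,"tx": 0.001,"ty": 0,"tz": 0,"ax": 0,"ay": 0,"az": 0},
    {"fingers": 1,"tx": 0.002,"ty": 0,"tz": 0,"ax": 0,"ay": 0,"az": 0},
    {"fingers": 1,"tx": 0.002,"ty": 0,"tz": 0,"ax": 0,"ay": 0,"az": 0},
  ],
)

```text
time_s: 7.8
tcp_pos: [0.5259, -0.1718, 0.1543]
ee_rot: [[-0.001, 0.009, 1.0], [-0.001, 1.0, -0.009], [-1.0, -0.001, -0.001]]
wrist_force: [-0.7, 1.8, 8.2]
gripper_width: 0.631
```

```bash
python3 - <<'E'
from station import r
from h import *
go(r.sense(),[.5255,-.172,.162])
E
```

```text
t 7.8 tcp [ 0.5259 -0.1718  0.1543] yaw 89.5 J [ -1.3  19.7 -16.8   0.  -53.6 -89.2] F [-0.67  1.82  8.23] M [ 0.528  0.129 -0.079] w 0.631 
 txyz [-0.0102 -0.0003 -0.0006] ax 0 tilt [-7.e-04 -6.e-04 -1.e+00]
```

Emit:
play_rows(
  commands=[
    {"fingers": 1,"tx": 0.001,"ty": 0,"tz": 0,"ax": 0,"ay": 0,"az": 0},
    {"fingers": 1,"tx": 0.002,"ty": 0,"tz": 0,"ax": 0,"ay": 0,"az": 0},
    {"fingers": 1,"tx": 0.002,"ty": 0,"tz": 0,"ax": 0,"ay": 0,"az": 0},
  ],
)

```text
time_s: 8.05
tcp_pos: [0.5259, -0.1718, 0.1529]
ee_rot: [[-0.001, 0.009, 1.0], [-0.001, 1.0, -0.009], [-1.0, -0.001, -0.001]]
wrist_force: [-0.5, 1.0, 9.1]
gripper_width: 0.628
```

Emit:
play_rows(
  commands=[
    {"fingers": 1,"tx": 0.001,"ty": 0,"tz": 0,"ax": 0,"ay": 0,"az": 0},
    {"fingers": 1,"tx": 0.002,"ty": 0,"tz": 0,"ax": 0,"ay": 0,"az": 0},
    {"fingers": 1,"tx": 0.002,"ty": 0,"tz": 0,"ax": 0,"ay": 0,"az": 0},
  ],
)

```text
time_s: 8.3
tcp_pos: [0.5259, -0.1718, 0.1515]
ee_rot: [[-0.001, 0.009, 1.0], [-0.001, 1.0, -0.009], [-1.0, -0.001, -0.001]]
wrist_force: [-2.0, 2.0, 10.1]
gripper_width: 0.629
```

Emit:
play_rows(
  commands=[
    {"fingers": 1,"tx": 0.001,"ty": 0,"tz": 0,"ax": 0,"ay": 0,"az": 0},
    {"fingers": 1,"tx": 0.001,"ty": 0,"tz": 0,"ax": 0,"ay": 0,"az": 0},
    {"fingers": 1,"tx": 0.001,"ty": 0,"tz": 0,"ax": 0,"ay": 0,"az": 0},
  ],
)

```text
time_s: 8.55
tcp_pos: [0.5259, -0.1718, 0.1509]
ee_rot: [[-0.001, 0.009, 1.0], [-0.001, 1.0, -0.009], [-1.0, -0.001, -0.001]]
wrist_force: [-2.1, 2.5, 10.4]
gripper_width: 0.629
```

Emit:
play_rows(
  commands=[
    {"fingers": 1,"tx": 0.001,"ty": 0,"tz": 0,"ax": 0,"ay": 0,"az": 0},
    {"fingers": 1,"tx": 0.0015,"ty": 0,"tz": 0,"ax": 0,"ay": 0,"az": 0},
    {"fingers": 1,"tx": 0.0015,"ty": 0,"tz": 0,"ax": 0,"ay": 0,"az": 0},
  ],
)

```text
time_s: 8.8
tcp_pos: [0.5259, -0.1718, 0.1501]
ee_rot: [[-0.001, 0.008, 1.0], [-0.001, 1.0, -0.008], [-1.0, -0.001, -0.001]]
wrist_force: [-1.7, 2.8, 10.9]
gripper_width: 0.63
```

Emit:
play_rows(
  commands=[
    {"fingers": 1,"tx": 0.001,"ty": 0,"tz": 0,"ax": 0,"ay": 0,"az": 0},
    {"fingers": 1,"tx": 0.0015,"ty": 0,"tz": 0,"ax": 0,"ay": 0,"az": 0},
    {"fingers": 1,"tx": 0.0015,"ty": 0,"tz": 0,"ax": 0,"ay": 0,"az": 0},
  ],
)

```text
time_s: 9.05
tcp_pos: [0.526, -0.1718, 0.1492]
ee_rot: [[-0.0, 0.008, 1.0], [-0.001, 1.0, -0.008], [-1.0, -0.001, -0.0]]
wrist_force: [-2.7, 1.5, 12.7]
gripper_width: 0.631
```

```bash
python3 - <<'E'
from station import r
from h import *
go(r.sense(),[.5255,-.172,.162])
E
```

```text
t 9.05 tcp [ 0.526  -0.1718  0.1492] yaw 89.52 J [ -1.3  20.  -17.1   0.1 -52.9 -89.2] F [-2.65  1.54 12.71] M [ 0.822  0.621 -0.007] w 0.631 
 txyz [-0.0171 -0.0003 -0.0006] ax 0 tilt [-4.e-04 -8.e-04 -1.e+00]
```

Emit:
play_rows(
  commands=[
    {"fingers": 1,"tx": 0.001,"ty": 0,"tz": 0,"ax": 0,"ay": 0,"az": 0},
    {"fingers": 1,"tx": 0.0015,"ty": 0,"tz": 0,"ax": 0,"ay": 0,"az": 0},
    {"fingers": 1,"tx": 0.0015,"ty": 0,"tz": 0,"ax": 0,"ay": 0,"az": 0},
  ],
)

```text
time_s: 9.3
tcp_pos: [0.526, -0.1718, 0.1484]
ee_rot: [[-0.0, 0.008, 1.0], [-0.001, 1.0, -0.008], [-1.0, -0.001, -0.0]]
wrist_force: [-3.0, 2.7, 14.1]
gripper_width: 0.634
```

Emit:
play_rows(
  commands=[
    {"fingers": 1,"tx": 0.001,"ty": 0,"tz": 0,"ax": 0,"ay": 0,"az": 0},
    {"fingers": 1,"tx": 0.001,"ty": 0,"tz": 0,"ax": 0,"ay": 0,"az": 0},
    {"fingers": 1,"tx": 0.001,"ty": 0,"tz": 0,"ax": 0,"ay": 0,"az": 0},
  ],
)

```text
time_s: 9.55
tcp_pos: [0.526, -0.1718, 0.1478]
ee_rot: [[-0.0, 0.008, 1.0], [-0.001, 1.0, -0.008], [-1.0, -0.001, -0.0]]
wrist_force: [-2.4, 2.8, 15.9]
gripper_width: 0.628
```

Emit:
play_rows(
  commands=[
    {"fingers": 1,"tx": 0.001,"ty": 0,"tz": 0,"ax": 0,"ay": 0,"az": 0},
    {"fingers": 1,"tx": 0.001,"ty": 0,"tz": 0,"ax": 0,"ay": 0,"az": 0},
    {"fingers": 1,"tx": 0.001,"ty": 0,"tz": 0,"ax": 0,"ay": 0,"az": 0},
  ],
)

```text
time_s: 9.8
tcp_pos: [0.526, -0.1718, 0.1473]
ee_rot: [[-0.0, 0.008, 1.0], [-0.001, 1.0, -0.008], [-1.0, -0.001, -0.0]]
wrist_force: [-2.9, 2.3, 15.8]
gripper_width: 0.629
```

Emit:
play_rows(
  commands=[
    {"fingers": 1,"tx": 0.001,"ty": 0.0006,"tz": -0.0006,"ax": 0,"ay": 0,"az": 0},
    {"fingers": 1,"tx": 0.001,"ty": 0.0006,"tz": -0.0006,"ax": 0,"ay": 0,"az": 0},
    {"fingers": 1,"tx": 0.001,"ty": 0.0006,"tz": -0.0006,"ax": 0,"ay": 0,"az": 0},
  ],
)

```text
time_s: 10.05
tcp_pos: [0.526, -0.1717, 0.1471]
ee_rot: [[0.001, 0.008, 1.0], [-0.002, 1.0, -0.008], [-1.0, -0.002, 0.001]]
wrist_force: [-3.9, 1.5, 17.6]
gripper_width: 0.626
```

Emit:
play_rows(
  commands=[
    {"fingers": 1,"tx": 0.001,"ty": 0,"tz": 0,"ax": 0,"ay": 0,"az": 0},
    {"fingers": 1,"tx": 0.001,"ty": 0,"tz": 0,"ax": 0,"ay": 0,"az": 0},
    {"fingers": 1,"tx": 0.001,"ty": 0,"tz": 0,"ax": 0,"ay": 0,"az": 0},
  ],
)

```text
time_s: 10.3
tcp_pos: [0.526, -0.1717, 0.1471]
ee_rot: [[0.001, 0.008, 1.0], [-0.002, 1.0, -0.008], [-1.0, -0.002, 0.001]]
wrist_force: [-4.6, 2.3, 20.6]
gripper_width: 0.627
```

```bash
python3 - <<'E'
from station import r
from h import *
go(r.sense(),[.5255,-.172,.162])
E
```

```text
t 10.3 tcp [ 0.526  -0.1717  0.1471] yaw 89.56 J [ -1.2  20.1 -17.4   0.1 -52.4 -89.3] F [-4.63  2.32 20.64] M [0.946 1.265 0.069] w 0.627 
 txyz [-0.0199 -0.0004 -0.0006] ax 0 tilt [ 0.0013 -0.002  -1.    ]
```

Emit:
play_rows(
  commands=[
    {"fingers": 1,"tx": 0,"ty": 0,"tz": 0,"ax": -0.01,"ay": 0,"az": 0},
    {"fingers": 1,"tx": 0,"ty": 0,"tz": 0,"ax": -0.02,"ay": 0,"az": 0},
    {"fingers": 1,"tx": 0,"ty": 0,"tz": 0,"ax": -0.03,"ay": 0,"az": 0},
    {"fingers": 1,"tx": 0,"ty": 0,"tz": 0,"ax": -0.04,"ay": 0,"az": 0},
    {"fingers": 1,"tx": 0,"ty": 0,"tz": 0,"ax": -0.05,"ay": 0,"az": 0},
  ],
)

```text
time_s: 10.72
tcp_pos: [0.5266, -0.1719, 0.1471]
ee_rot: [[0.003, -0.15, 0.989], [-0.002, 0.989, 0.15], [-1.0, -0.003, 0.002]]
wrist_force: [-2.6, 1.4, 19.4]
gripper_width: 0.629
```

```bash
python3 - <<'E'
from station import r
from h import *
go(r.sense(),[.5255,-.172,.162])
E
```

```text
t 10.72 tcp [ 0.5266 -0.1719  0.1471] yaw 98.65 J [ -1.2  20.1 -17.4   0.2 -52.3 -80.2] F [-2.56  1.44 19.37] M [ 0.59   0.752 -0.107] w 0.629 
 txyz [-0.0198  0.0001 -0.0014] ax 0 tilt [ 0.0028 -0.0023 -1.    ]
```

Emit:
play_rows(
  commands=[
    {"fingers": 1,"tx": 0,"ty": 0,"tz": 0,"ax": -0.015,"ay": 0,"az": 0},
    {"fingers": 1,"tx": 0,"ty": 0,"tz": 0,"ax": -0.03,"ay": 0,"az": 0},
    {"fingers": 1,"tx": 0,"ty": 0,"tz": 0,"ax": -0.04,"ay": 0,"az": 0},
    {"fingers": 1,"tx": 0,"ty": 0,"tz": 0,"ax": -0.055,"ay": 0,"az": 0},
    {"fingers": 1,"tx": 0,"ty": 0,"tz": 0,"ax": -0.07,"ay": 0,"az": 0},
  ],
)

```text
time_s: 11.13
tcp_pos: [0.5272, -0.1715, 0.1471]
ee_rot: [[0.004, -0.363, 0.932], [-0.002, 0.932, 0.363], [-1.0, -0.003, 0.003]]
wrist_force: [-2.1, 3.0, 19.9]
gripper_width: 0.631
```

```bash
python3 - <<'E'
from station import r
from h import *
go(r.sense(),[.5255,-.172,.162])
E
```

```text
t 11.13 tcp [ 0.5272 -0.1715  0.1471] yaw 111.27 J [ -1.2  20.1 -17.3   0.1 -52.3 -67.6] F [-2.07  3.01 19.88] M [ 1.177  0.666 -0.122] w 0.631 
 txyz [-0.0198  0.0002 -0.0022] ax 0 tilt [ 0.0041 -0.0017 -1.    ]
```

Emit:
play_rows(
  commands=[
    {"fingers": 1,"tx": 0,"ty": 0,"tz": 0,"ax": -0.015,"ay": 0,"az": 0},
    {"fingers": 1,"tx": 0,"ty": 0,"tz": 0,"ax": -0.03,"ay": 0,"az": 0},
    {"fingers": 1,"tx": 0,"ty": 0,"tz": 0,"ax": -0.04,"ay": 0,"az": 0},
    {"fingers": 1,"tx": 0,"ty": 0,"tz": 0,"ax": -0.055,"ay": 0,"az": 0},
    {"fingers": 1,"tx": 0,"ty": 0,"tz": 0,"ax": -0.07,"ay": 0,"az": 0},
  ],
)

```text
time_s: 11.55
tcp_pos: [0.5269, -0.1715, 0.1471]
ee_rot: [[0.003, -0.557, 0.83], [-0.002, 0.83, 0.557], [-1.0, -0.003, 0.002]]
wrist_force: [-3.5, 3.0, 20.0]
gripper_width: 0.628
```

```bash
python3 - <<'E'
from station import r
from h import *
go(r.sense(),[.5255,-.172,.162])
E
```

```text
t 11.55 tcp [ 0.5269 -0.1715  0.1471] yaw 123.87 J [ -1.2  20.1 -17.3   0.1 -52.3 -55. ] F [-3.51  2.99 19.98] M [ 1.059  0.79  -0.105] w 0.628 
 txyz [-0.0199  0.0005 -0.0019] ax 0 tilt [ 0.0035 -0.0017 -1.    ]
```

Emit:
play_rows(
  commands=[
    {"fingers": 1,"tx": 0,"ty": 0,"tz": 0,"ax": -0.015,"ay": 0,"az": 0},
    {"fingers": 1,"tx": 0,"ty": 0,"tz": 0,"ax": -0.03,"ay": 0,"az": 0},
    {"fingers": 1,"tx": 0,"ty": 0,"tz": 0,"ax": -0.04,"ay": 0,"az": 0},
    {"fingers": 1,"tx": 0,"ty": 0,"tz": 0,"ax": -0.055,"ay": 0,"az": 0},
  ],
)

```text
time_s: 11.88
tcp_pos: [0.5271, -0.1715, 0.1471]
ee_rot: [[0.004, -0.691, 0.722], [-0.002, 0.722, 0.691], [-1.0, -0.004, 0.002]]
wrist_force: [-1.9, 3.3, 20.1]
gripper_width: 0.629
```

```bash
python3 - <<'E'
from station import r
from h import *
go(r.sense(),[.5255,-.172,.162])
E
```

```text
t 11.88 tcp [ 0.5271 -0.1715  0.1471] yaw 133.75 J [ -1.2  20.1 -17.3   0.1 -52.3 -45.1] F [-1.89  3.26 20.11] M [ 1.31   0.697 -0.096] w 0.629 
 txyz [-0.0199  0.0009 -0.002 ] ax 0 tilt [ 0.0038 -0.0016 -1.    ]
```

Emit:
play_rows(
  commands=[
    {"fingers": 1,"tx": 0,"ty": 0,"tz": 0,"ax": -0.015,"ay": 0,"az": 0},
    {"fingers": 1,"tx": 0,"ty": 0,"tz": 0,"ax": -0.03,"ay": 0,"az": 0},
    {"fingers": 1,"tx": 0,"ty": 0,"tz": 0,"ax": -0.045,"ay": 0,"az": 0},
    {"fingers": 1,"tx": 0,"ty": 0,"tz": 0,"ax": -0.06,"ay": 0,"az": 0},
  ],
)

```text
time_s: 12.22
tcp_pos: [0.5271, -0.1714, 0.1471]
ee_rot: [[0.004, -0.815, 0.58], [-0.002, 0.58, 0.815], [-1.0, -0.004, 0.001]]
wrist_force: [-2.2, 3.5, 18.4]
gripper_width: 0.63
```

```bash
python3 - <<'E'
from station import r
from h import *
go(r.sense(),[.5255,-.172,.162])
E
```

```text
t 12.22 tcp [ 0.5271 -0.1714  0.1471] yaw 144.58 J [ -1.2  20.1 -17.3   0.1 -52.3 -34.3] F [-2.18  3.54 18.42] M [ 1.202  0.753 -0.151] w 0.63 
 txyz [-0.0198  0.0011 -0.0018] ax 0 tilt [ 0.0037 -0.0016 -1.    ]
```

Emit:
play_rows(
  commands=[
    {"fingers": 1,"tx": 0,"ty": 0,"tz": 0,"ax": -0.01,"ay": 0,"az": 0},
    {"fingers": 1,"tx": 0,"ty": 0,"tz": 0,"ax": -0.02,"ay": 0,"az": 0},
    {"fingers": 1,"tx": 0,"ty": 0,"tz": 0,"ax": -0.03,"ay": 0,"az": 0},
  ],
)

```text
time_s: 12.47
tcp_pos: [0.5269, -0.1715, 0.1471]
ee_rot: [[0.003, -0.865, 0.501], [-0.002, 0.501, 0.865], [-1.0, -0.004, 0.0]]
wrist_force: [-2.8, 3.4, 19.4]
gripper_width: 0.632
```

```bash
python3 - <<'E'
from station import r
from h import *
go(r.sense(),[.5255,-.172,.162])
E
```

```text
t 12.47 tcp [ 0.5269 -0.1715  0.1471] yaw 149.93 J [ -1.2  20.1 -17.3   0.1 -52.3 -28.9] F [-2.83  3.44 19.36] M [ 1.174  0.855 -0.147] w 0.632 
 txyz [-0.0199  0.0012 -0.0015] ax 0 tilt [ 0.0033 -0.0017 -1.    ]
```

Emit:
play_rows(
  commands=[
    {"fingers": 1,"tx": 0,"ty": 0,"tz": 0,"ax": -0.01,"ay": 0,"az": 0},
    {"fingers": 1,"tx": 0,"ty": 0,"tz": 0,"ax": -0.02,"ay": 0,"az": 0},
    {"fingers": 1,"tx": 0,"ty": 0,"tz": 0,"ax": -0.025,"ay": 0,"az": 0},
  ],
)

```text
time_s: 12.72
tcp_pos: [0.5269, -0.1715, 0.1471]
ee_rot: [[0.003, -0.902, 0.432], [-0.002, 0.432, 0.902], [-1.0, -0.004, -0.0]]
wrist_force: [-2.6, 4.1, 18.5]
gripper_width: 0.628
```

```bash
python3 - <<'E'
from station import r
from h import *
go(r.sense(),[.5255,-.172,.162])
E
```

```text
t 12.72 tcp [ 0.5269 -0.1715  0.1471] yaw 154.42 J [ -1.2  20.1 -17.3   0.1 -52.3 -24.4] F [-2.63  4.12 18.46] M [ 1.114  0.848 -0.13 ] w 0.628 
 txyz [-0.0198  0.0013 -0.0014] ax 0 tilt [ 0.0033 -0.0018 -1.    ]
```

Emit:
play_rows(
  commands=[
    {"fingers": 1,"tx": 0,"ty": 0,"tz": 0,"ax": -0.01,"ay": 0,"az": 0},
    {"fingers": 1,"tx": 0,"ty": 0,"tz": 0,"ax": -0.02,"ay": 0,"az": 0},
    {"fingers": 1,"tx": 0,"ty": 0,"tz": 0,"ax": -0.02,"ay": 0,"az": 0},
  ],
)

```text
time_s: 12.97
tcp_pos: [0.5269, -0.1716, 0.1471]
ee_rot: [[0.003, -0.927, 0.374], [-0.002, 0.374, 0.927], [-1.0, -0.004, -0.001]]
wrist_force: [-2.3, 0.8, 19.9]
gripper_width: 0.628
```

```bash
python3 - <<'E'
from station import r
from h import *
go(r.sense(),[.5255,-.172,.162])
E
```

```text
t 12.97 tcp [ 0.5269 -0.1716  0.1471] yaw 158.02 J [ -1.2  20.1 -17.3   0.1 -52.3 -20.8] F [-2.34  0.84 19.94] M [ 0.992  0.813 -0.09 ] w 0.628 
 txyz [-0.0199  0.0015 -0.0012] ax 0 tilt [ 0.0034 -0.0019 -1.    ]
```

Emit:
play_rows(
  commands=[
    {"fingers": 1,"tx": 0,"ty": 0,"tz": 0,"ax": -0.01,"ay": 0,"az": 0},
    {"fingers": 1,"tx": 0,"ty": 0,"tz": 0,"ax": -0.02,"ay": 0,"az": 0},
    {"fingers": 1,"tx": 0,"ty": 0,"tz": 0,"ax": -0.025,"ay": 0,"az": 0},
  ],
)

```text
time_s: 13.22
tcp_pos: [0.5269, -0.1715, 0.1471]
ee_rot: [[0.003, -0.954, 0.301], [-0.002, 0.301, 0.954], [-1.0, -0.004, -0.001]]
wrist_force: [-2.6, 3.4, 20.7]
gripper_width: 0.627
```

```bash
python3 - <<'E'
from station import r
from h import *
go(r.sense(),[.5255,-.172,.162])
E
```

```text
t 13.22 tcp [ 0.5269 -0.1715  0.1471] yaw 162.51 J [ -1.2  20.1 -17.3   0.1 -52.3 -16.3] F [-2.64  3.38 20.65] M [ 1.197  0.966 -0.201] w 0.627 
 txyz [-0.0199  0.0015 -0.0013] ax 0 tilt [ 0.0034 -0.0017 -1.    ]
```

Emit:
play_rows(
  commands=[
    {"fingers": 1,"tx": 0,"ty": 0,"tz": 0,"ax": -0.01,"ay": 0,"az": 0},
    {"fingers": 1,"tx": 0,"ty": 0,"tz": 0,"ax": -0.02,"ay": 0,"az": 0},
    {"fingers": 1,"tx": 0,"ty": 0,"tz": 0,"ax": -0.02,"ay": 0,"az": 0},
  ],
)

```text
time_s: 13.47
tcp_pos: [0.5266, -0.1714, 0.1471]
ee_rot: [[0.003, -0.97, 0.242], [-0.001, 0.242, 0.97], [-1.0, -0.003, -0.001]]
wrist_force: [-2.7, 4.2, 21.2]
gripper_width: 0.632
```

```bash
python3 - <<'E'
from station import r
from h import *
go(r.sense(),[.5255,-.172,.162])
E
```

```text
t 13.47 tcp [ 0.5266 -0.1714  0.1471] yaw 166.01 J [ -1.2  20.1 -17.3   0.1 -52.4 -12.8] F [-2.68  4.24 21.19] M [ 1.218  1.044 -0.502] w 0.632 
 txyz [-0.0199  0.0012 -0.0011] ax 0 tilt [ 0.0028 -0.0013 -1.    ]
```

Torque is 0.5 N m, so this is the stop. I back off a little and ease the press.

Emit:
play_rows(
  commands=[
    {"fingers": 1,"tx": 0,"ty": 0,"tz": 0,"ax": 0.012,"ay": 0,"az": 0},
    {"fingers": 1,"tx": -0.003,"ty": 0,"tz": 0,"ax": 0.012,"ay": 0,"az": 0},
    {"fingers": 1,"tx": -0.006,"ty": 0,"tz": 0,"ax": 0.012,"ay": 0,"az": 0},
    {"fingers": 1,"tx": -0.009,"ty": 0,"tz": 0,"ax": 0.012,"ay": 0,"az": 0},
    {"fingers": 1,"tx": -0.012,"ty": 0,"tz": 0,"ax": 0.012,"ay": 0,"az": 0},
  ],
)

```text
time_s: 13.88
tcp_pos: [0.5264, -0.1715, 0.1539]
ee_rot: [[0.002, -0.961, 0.278], [-0.001, 0.278, 0.961], [-1.0, -0.002, -0.0]]
wrist_force: [0.2, 0.6, 6.5]
gripper_width: 0.625
```

Emit:
play_rows(
  commands=[
    {"fingers": 1,"tx": -0.003,"ty": 0,"tz": 0,"ax": 0,"ay": 0,"az": 0},
    {"fingers": 1,"tx": -0.006,"ty": 0,"tz": 0,"ax": 0,"ay": 0,"az": 0},
    {"fingers": 1,"tx": -0.009,"ty": 0,"tz": 0,"ax": 0,"ay": 0,"az": 0},
    {"fingers": 1,"tx": -0.01,"ty": 0,"tz": 0,"ax": 0,"ay": 0,"az": 0},
  ],
)

```text
time_s: 14.22
tcp_pos: [0.5264, -0.1715, 0.161]
ee_rot: [[0.002, -0.96, 0.278], [-0.001, 0.278, 0.96], [-1.0, -0.002, -0.0]]
wrist_force: [1.5, -0.1, 5.3]
gripper_width: 0.626
```

```bash
python3 - <<'E'
from station import r
from h import *
go(r.sense(),[.5255,-.172,.162])
E
```

```text
t 14.22 tcp [ 0.5264 -0.1715  0.161 ] yaw 163.84 J [ -1.2  19.3 -16.3   0.1 -54.3 -15. ] F [ 1.46 -0.14  5.29] M [ 0.179 -0.435  0.014] w 0.626 
 txyz [-0.0014  0.001  -0.001 ] ax 0 tilt [ 1.6e-03 -9.0e-04 -1.0e+00]
```

Lifting in small steps past the old locked height.

Emit:
play_rows(
  commands=[
    {"fingers": 1,"tx": -0.002,"ty": 0,"tz": 0,"ax": 0,"ay": 0,"az": 0},
    {"fingers": 1,"tx": -0.004,"ty": 0,"tz": 0,"ax": 0,"ay": 0,"az": 0},
    {"fingers": 1,"tx": -0.005,"ty": 0,"tz": 0,"ax": 0,"ay": 0,"az": 0},
    {"fingers": 1,"tx": -0.005,"ty": 0,"tz": 0,"ax": 0,"ay": 0,"az": 0},
  ],
)

```text
time_s: 14.55
tcp_pos: [0.5263, -0.1715, 0.1644]
ee_rot: [[0.001, -0.96, 0.278], [-0.001, 0.278, 0.96], [-1.0, -0.001, -0.0]]
wrist_force: [0.8, 0.1, 6.1]
gripper_width: 0.627
```

Emit:
play_rows(
  commands=[
    {"fingers": 1,"tx": -0.002,"ty": 0,"tz": 0,"ax": 0,"ay": 0,"az": 0},
    {"fingers": 1,"tx": -0.004,"ty": 0,"tz": 0,"ax": 0,"ay": 0,"az": 0},
    {"fingers": 1,"tx": -0.004,"ty": 0,"tz": 0,"ax": 0,"ay": 0,"az": 0},
  ],
)

```text
time_s: 14.8
tcp_pos: [0.5248, -0.1711, 0.1654]
ee_rot: [[-0.003, -0.96, 0.28], [0.001, 0.28, 0.96], [-1.0, 0.003, -0.0]]
wrist_force: [1.0, 0.7, 0.2]
gripper_width: 0.627
```

```bash
python3 - <<'E'
from station import r
from h import *
go(r.sense(),[.5255,-.172,.162])
E
```

```text
t 14.8 tcp [ 0.5248 -0.1711  0.1654] yaw 163.74 J [ -1.2  19.  -16.   -0.  -55.2 -15. ] F [1.04 0.74 0.16] M [ 0.027 -0.333 -0.004] w 0.627 
 txyz [ 0.0046 -0.0012 -0.0009] ax 0 tilt [-2.5e-03  5.0e-04 -1.0e+00]
```

Emit:
play_rows(
  commands=[
    {"fingers": 1,"tx": -0.002,"ty": 0,"tz": 0,"ax": 0,"ay": 0,"az": 0},
    {"fingers": 1,"tx": -0.003,"ty": 0,"tz": 0,"ax": 0,"ay": 0,"az": 0},
    {"fingers": 1,"tx": -0.003,"ty": 0,"tz": 0,"ax": 0,"ay": 0,"az": 0},
  ],
)

```text
time_s: 15.05
tcp_pos: [0.5251, -0.1712, 0.1677]
ee_rot: [[-0.002, -0.96, 0.28], [0.0, 0.28, 0.96], [-1.0, 0.002, -0.0]]
wrist_force: [-0.4, -0.3, -1.7]
gripper_width: 0.627
```

Emit:
play_rows(
  commands=[
    {"fingers": 1,"tx": -0.001,"ty": 0,"tz": 0,"ax": 0,"ay": 0,"az": 0},
    {"fingers": 1,"tx": -0.002,"ty": 0,"tz": 0,"ax": 0,"ay": 0,"az": 0},
    {"fingers": 1,"tx": -0.002,"ty": 0,"tz": 0,"ax": 0,"ay": 0,"az": 0},
  ],
)

```text
time_s: 15.3
tcp_pos: [0.5258, -0.1712, 0.1697]
ee_rot: [[-0.0, -0.96, 0.28], [0.0, 0.28, 0.96], [-1.0, 0.0, -0.0]]
wrist_force: [0.2, -0.3, -1.3]
gripper_width: 0.627
```

```bash
python3 - <<'E'
from station import r
from h import *
go(r.sense(),[.5255,-.172,.162])
E
```

```text
t 15.3 tcp [ 0.5258 -0.1712  0.1697] yaw 163.72 J [ -1.2  18.7 -15.7  -0.  -55.6 -15. ] F [ 0.24 -0.3  -1.28] M [ 0.092 -0.045 -0.012] w 0.627 
 txyz [ 0.0103  0.     -0.0011] ax 0 tilt [-4.e-04  0.e+00 -1.e+00]
```

Emit:
play_rows(
  commands=[
    {"fingers": 1,"tx": -0.01,"ty": 0,"tz": 0,"ax": 0,"ay": 0,"az": 0},
    {"fingers": 1,"tx": -0.025,"ty": 0,"tz": 0,"ax": 0,"ay": 0,"az": 0},
    {"fingers": 1,"tx": -0.045,"ty": 0,"tz": 0,"ax": 0,"ay": 0,"az": 0},
    {"fingers": 1,"tx": -0.065,"ty": 0,"tz": 0,"ax": 0,"ay": 0,"az": 0},
    {"fingers": 1,"tx": -0.08,"ty": 0,"tz": 0,"ax": 0,"ay": 0,"az": 0},
  ],
)

```text
time_s: 15.72
tcp_pos: [0.5263, -0.1713, 0.2316]
ee_rot: [[0.002, -0.96, 0.28], [-0.0, 0.28, 0.96], [-1.0, -0.002, 0.0]]
wrist_force: [0.2, -0.6, 0.1]
gripper_width: 0.632
```

```bash
python3 - <<'E'
from station import r,viewer
from h import *
go(r.sense(),[.513,.207,.23])
a=viewer.capture("scene")["image"][110:280,165:335]
cv2.imwrite("pics/lift.png",cv2.resize(a,(500,500),interpolation=3)[:,:,::-1])
E
```

```text
t 15.72 tcp [ 0.5263 -0.1713  0.2316] yaw 163.73 J [ -1.2  15.5 -10.7   0.  -63.7 -15.1] F [ 0.21 -0.61  0.06] M [ 0.075 -0.127  0.007] w 0.632 
 txyz [0.0019 0.1584 0.4793] ax 0 tilt [ 1.7e-03 -5.0e-04 -1.0e+00]
```

View pics/lift.png

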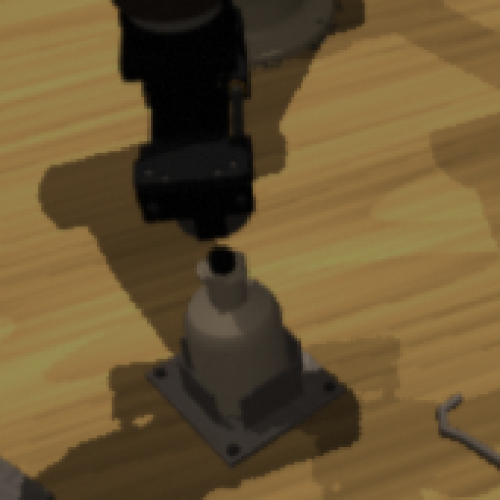

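The neck is bare with the black plug standing in it (about (222,262) in the crop), and the dark cap hangs between the fingers. Now to the tray.

Emit:
play_rows(
  commands=[
    {"fingers": 1,"tx": 0,"ty": 0.01,"tz": 0.03,"ax": 0,"ay": 0,"az": 0},
    {"fingers": 1,"tx": 0,"ty": 0.02,"tz": 0.065,"ax": 0,"ay": 0,"az": 0},
    {"fingers": 1,"tx": 0,"ty": 0.035,"tz": 0.105,"ax": 0,"ay": 0,"az": 0},
    {"fingers": 1,"tx": 0,"ty": 0.048,"tz": 0.145,"ax": 0,"ay": 0,"az": 0},
    {"fingers": 1,"tx": 0,"ty": 0.061,"tz": 0.185,"ax": 0,"ay": 0,"az": 0},
  ],
)

```text
time_s: 16.18
tcp_pos: [0.5204, -0.024, 0.2298]
ee_rot: [[-0.0, -0.96, 0.281], [0.0, 0.281, 0.96], [-1.0, 0.0, 0.0]]
wrist_force: [0.3, -0.5, -0.7]
gripper_width: 0.627
```

Emit:
play_rows(
  commands=[
    {"fingers": 1,"tx": 0,"ty": 0.014,"tz": 0.042,"ax": 0,"ay": 0,"az": 0},
    {"fingers": 1,"tx": 0,"ty": 0.028,"tz": 0.084,"ax": 0,"ay": 0,"az": 0},
    {"fingers": 1,"tx": 0,"ty": 0.042,"tz": 0.126,"ax": 0,"ay": 0,"az": 0},
    {"fingers": 1,"tx": 0,"ty": 0.056,"tz": 0.168,"ax": 0,"ay": 0,"az": 0},
    {"fingers": 1,"tx": 0,"ty": 0.068,"tz": 0.205,"ax": 0,"ay": 0,"az": 0},
  ],
)

```text
time_s: 16.6
tcp_pos: [0.5146, 0.1386, 0.2299]
ee_rot: [[0.0, -0.96, 0.28], [0.0, 0.28, 0.96], [-1.0, -0.0, 0.0]]
wrist_force: [0.2, -0.6, -0.6]
gripper_width: 0.627
```

Emit:
play_rows(
  commands=[
    {"fingers": 1,"tx": 0,"ty": 0.01,"tz": 0.03,"ax": 0,"ay": 0,"az": 0},
    {"fingers": 1,"tx": 0,"ty": 0.018,"tz": 0.055,"ax": 0,"ay": 0,"az": 0},
    {"fingers": 1,"tx": 0,"ty": 0.024,"tz": 0.075,"ax": 0,"ay": 0,"az": 0},
    {"fingers": 1,"tx": 0,"ty": 0.028,"tz": 0.089,"ax": 0,"ay": 0,"az": 0},
    {"fingers": 1,"tx": 0,"ty": 0.028,"tz": 0.089,"ax": 0,"ay": 0,"az": 0},
  ],
)

```text
time_s: 17.02
tcp_pos: [0.5138, 0.2082, 0.2295]
ee_rot: [[0.0, -0.96, 0.279], [0.0, 0.279, 0.96], [-1.0, -0.0, 0.0]]
wrist_force: [0.4, -0.0, -1.0]
gripper_width: 0.628
```

```bash
python3 - <<'E'
from station import r,viewer
from h import *
go(r.sense(),[.513,.207,.06])
a=viewer.capture("scene")["image"][80:230,290:440];b=viewer.capture("top")["image"][165:315,160:310]
cv2.imwrite("pics/tray.png",np.hstack([cv2.resize(i,(400,400),interpolation=3) for i in(a,b)])[:,:,::-1])
E
```

```text
t 17.02 tcp [0.5138 0.2082 0.2295] yaw 163.81 J [ 38.8  15.7 -10.7   0.  -63.6 -55. ] F [ 0.41 -0.   -1.  ] M [ 0.074 -0.081  0.043] w 0.628 
 txyz [ 0.226   0.0006 -0.0018] ax 0 tilt [ 1.e-04  1.e-04 -1.e+00]
```

View pics/tray.png

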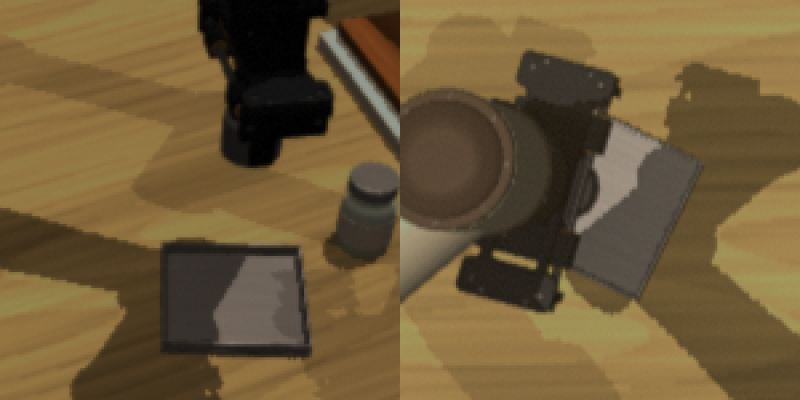

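Cap and gripper hang over the tray and the jar is clear. Descending.

Emit:
play_rows(
  commands=[
    {"fingers": 1,"tx": 0.04,"ty": 0,"tz": 0,"ax": 0,"ay": 0,"az": 0},
    {"fingers": 1,"tx": 0.085,"ty": 0,"tz": 0,"ax": 0,"ay": 0,"az": 0},
    {"fingers": 1,"tx": 0.13,"ty": 0,"tz": 0,"ax": 0,"ay": 0,"az": 0},
    {"fingers": 1,"tx": 0.17,"ty": 0,"tz": 0,"ax": 0,"ay": 0,"az": 0},
    {"fingers": 1,"tx": 0.2,"ty": 0,"tz": 0,"ax": 0,"ay": 0,"az": 0},
  ],
)

```text
time_s: 17.53
tcp_pos: [0.5127, 0.2045, 0.0774]
ee_rot: [[-0.003, -0.959, 0.283], [-0.002, 0.283, 0.959], [-1.0, 0.002, -0.002]]
wrist_force: [-0.1, 0.1, -0.9]
gripper_width: 0.628
```

Emit:
play_rows(
  commands=[
    {"fingers": 1,"tx": 0.015,"ty": 0,"tz": 0,"ax": 0,"ay": 0,"az": 0},
    {"fingers": 1,"tx": 0.028,"ty": 0,"tz": 0,"ax": 0,"ay": 0,"az": 0},
    {"fingers": 1,"tx": 0.037,"ty": 0,"tz": 0,"ax": 0,"ay": 0,"az": 0},
    {"fingers": 1,"tx": 0.044,"ty": 0,"tz": 0,"ax": 0,"ay": 0,"az": 0},
    {"fingers": 1,"tx": 0.044,"ty": 0,"tz": 0,"ax": 0,"ay": 0,"az": 0},
  ],
)

```text
time_s: 17.95
tcp_pos: [0.5136, 0.2062, 0.0463]
ee_rot: [[-0.001, -0.96, 0.281], [-0.0, 0.281, 0.96], [-1.0, 0.0, -0.001]]
wrist_force: [-0.1, 0.1, -1.0]
gripper_width: 0.628
```

```bash
python3 - <<'E'
from station import r
from h import *
go(r.sense(),[.513,.207,.031])
E
```

```text
t 17.95 tcp [0.5136 0.2062 0.0463] yaw 163.67 J [ 38.7  27.8 -23.   -0.  -39.3 -55. ] F [-0.14  0.14 -0.98] M [ 0.089 -0.034  0.007] w 0.628 
 txyz [0.0204 0.0011 0.0008] ax 0 tilt [-6.e-04 -4.e-04 -1.e+00]
```

Emit:
play_rows(
  commands=[
    {"fingers": 1,"tx": 0.004,"ty": 0,"tz": 0,"ax": 0,"ay": 0,"az": 0},
    {"fingers": 1,"tx": 0.008,"ty": 0,"tz": 0,"ax": 0,"ay": 0,"az": 0},
    {"fingers": 1,"tx": 0.012,"ty": 0,"tz": 0,"ax": 0,"ay": 0,"az": 0},
    {"fingers": 1,"tx": 0.015,"ty": 0,"tz": 0,"ax": 0,"ay": 0,"az": 0},
    {"fingers": 1,"tx": 0.015,"ty": 0,"tz": 0,"ax": 0,"ay": 0,"az": 0},
  ],
)

```text
time_s: 18.37
tcp_pos: [0.5134, 0.2066, 0.0351]
ee_rot: [[-0.001, -0.96, 0.28], [-0.0, 0.28, 0.96], [-1.0, 0.0, -0.0]]
wrist_force: [-1.0, 0.0, -1.3]
gripper_width: 0.626
```

Emit:
play_rows(
  commands=[
    {"fingers": 1,"tx": 0.001,"ty": 0,"tz": 0,"ax": 0,"ay": 0,"az": 0},
    {"fingers": 1,"tx": 0.002,"ty": 0,"tz": 0,"ax": 0,"ay": 0,"az": 0},
    {"fingers": 1,"tx": 0.003,"ty": 0,"tz": 0,"ax": 0,"ay": 0,"az": 0},
    {"fingers": 1,"tx": 0.003,"ty": 0,"tz": 0,"ax": 0,"ay": 0,"az": 0},
  ],
)

```text
time_s: 18.7
tcp_pos: [0.5136, 0.2066, 0.0331]
ee_rot: [[-0.0, -0.96, 0.281], [-0.0, 0.281, 0.96], [-1.0, 0.0, -0.0]]
wrist_force: [0.5, 0.0, -0.7]
gripper_width: 0.63
```

```bash
python3 - <<'E'
from station import r
from h import *
go(r.sense(),[.513,.207,.031])
E
```

```text
t 18.7 tcp [0.5136 0.2066 0.0331] yaw 163.71 J [ 38.7  28.9 -23.6   0.  -37.5 -55. ] F [ 0.46  0.03 -0.68] M [ 0.03  -0.04   0.045] w 0.63 
 txyz [0.0028 0.001  0.0002] ax 0 tilt [-1.e-04 -1.e-04 -1.e+00]
```

Emit:
play_rows(
  commands=[
    {"fingers": 1,"tx": 0.001,"ty": 0,"tz": 0,"ax": 0,"ay": 0,"az": 0},
    {"fingers": 1,"tx": 0.002,"ty": 0,"tz": 0,"ax": 0,"ay": 0,"az": 0},
    {"fingers": 1,"tx": 0.002,"ty": 0,"tz": 0,"ax": 0,"ay": 0,"az": 0},
  ],
)

```text
time_s: 18.95
tcp_pos: [0.5136, 0.2066, 0.0316]
ee_rot: [[-0.0, -0.96, 0.281], [-0.0, 0.281, 0.96], [-1.0, 0.0, -0.0]]
wrist_force: [0.6, -0.5, -0.7]
gripper_width: 0.626
```

Emit:
play_rows(
  commands=[
    {"fingers": 1,"tx": 0.001,"ty": 0,"tz": 0,"ax": 0,"ay": 0,"az": 0},
    {"fingers": 1,"tx": 0.0015,"ty": 0,"tz": 0,"ax": 0,"ay": 0,"az": 0},
    {"fingers": 1,"tx": 0.0015,"ty": 0,"tz": 0,"ax": 0,"ay": 0,"az": 0},
  ],
)

```text
time_s: 19.2
tcp_pos: [0.5137, 0.2067, 0.0312]
ee_rot: [[0.0, -0.96, 0.28], [-0.0, 0.28, 0.96], [-1.0, -0.0, 0.0]]
wrist_force: [-2.3, -0.4, 4.6]
gripper_width: 0.626
```

Emit:
play_rows(
  commands=[
    {"fingers": 1,"tx": 0.001,"ty": 0,"tz": 0,"ax": 0,"ay": 0,"az": 0},
    {"fingers": 1,"tx": 0.001,"ty": 0,"tz": 0,"ax": 0,"ay": 0,"az": 0},
    {"fingers": 1,"tx": 0.001,"ty": 0,"tz": 0,"ax": 0,"ay": 0,"az": 0},
  ],
)

```text
time_s: 19.45
tcp_pos: [0.5137, 0.2067, 0.031]
ee_rot: [[0.0, -0.96, 0.28], [-0.0, 0.28, 0.96], [-1.0, -0.0, 0.0]]
wrist_force: [-3.5, -1.4, 7.9]
gripper_width: 0.632
```

Contact at z 0.031, as predicted. I ease off and open partway.

Emit:
play_rows(
  commands=[
    {"fingers": 1,"tx": -0.001,"ty": 0,"tz": 0,"ax": 0,"ay": 0,"az": 0},
    {"fingers": 1,"tx": -0.001,"ty": 0,"tz": 0,"ax": 0,"ay": 0,"az": 0},
    {"fingers": -0.7,"tx": -0.001,"ty": 0,"tz": 0,"ax": 0,"ay": 0,"az": 0},
    {"fingers": -0.7,"tx": -0.001,"ty": 0,"tz": 0,"ax": 0,"ay": 0,"az": 0},
    {"fingers": -0.7,"tx": -0.001,"ty": 0,"tz": 0,"ax": 0,"ay": 0,"az": 0},
  ],
)

```text
time_s: 19.87
tcp_pos: [0.5137, 0.2067, 0.0302]
ee_rot: [[-0.0, -0.96, 0.281], [-0.0, 0.281, 0.96], [-1.0, 0.0, -0.0]]
wrist_force: [-0.6, -0.3, 0.1]
gripper_width: 0.775
```

Emit:
play_rows(
  commands=[
    {"fingers": -0.7,"tx": 0,"ty": 0,"tz": 0,"ax": 0,"ay": 0,"az": 0},
    {"fingers": -0.7,"tx": 0,"ty": 0,"tz": 0,"ax": 0,"ay": 0,"az": 0},
    {"fingers": -0.7,"tx": 0,"ty": 0,"tz": 0,"ax": 0,"ay": 0,"az": 0},
    {"fingers": -0.7,"tx": 0,"ty": 0,"tz": 0,"ax": 0,"ay": 0,"az": 0},
    {"fingers": -0.7,"tx": 0,"ty": 0,"tz": 0,"ax": 0,"ay": 0,"az": 0},
  ],
)

```text
time_s: 20.28
tcp_pos: [0.5137, 0.2066, 0.0305]
ee_rot: [[-0.0, -0.96, 0.281], [-0.0, 0.281, 0.96], [-1.0, 0.0, -0.0]]
wrist_force: [-0.7, 0.0, -0.2]
gripper_width: 0.848
```

```bash
python3 - <<'E'
from station import r
from h import *
go(r.sense(),[.513,.207,.031])
E
```

```text
t 20.28 tcp [0.5137 0.2066 0.0305] yaw 163.71 J [ 38.7  29.1 -23.7  -0.  -37.2 -55. ] F [-0.7   0.04 -0.18] M [ 0.114 -0.013 -0.016] w 0.848 
 txyz [-0.0007  0.001   0.0002] ax 0 tilt [-1.e-04 -0.e+00 -1.e+00]
```

Released, with 9 mm of clearance each side. I retreat straight up, then to the side for a view.

Emit:
play_rows(
  commands=[
    {"fingers": -0.7,"tx": -0.01,"ty": 0,"tz": 0,"ax": 0,"ay": 0,"az": 0},
    {"fingers": -0.7,"tx": -0.03,"ty": 0,"tz": 0,"ax": 0,"ay": 0,"az": 0},
    {"fingers": -0.7,"tx": -0.06,"ty": 0,"tz": 0,"ax": 0,"ay": 0,"az": 0},
    {"fingers": -0.7,"tx": -0.1,"ty": 0,"tz": 0,"ax": 0,"ay": 0,"az": 0},
    {"fingers": -0.7,"tx": -0.14,"ty": 0,"tz": 0,"ax": 0,"ay": 0,"az": 0},
  ],
)

```text
time_s: 20.7
tcp_pos: [0.5133, 0.2063, 0.1368]
ee_rot: [[-0.001, -0.96, 0.28], [-0.001, 0.28, 0.96], [-1.0, 0.001, -0.001]]
wrist_force: [0.1, 0.7, -0.4]
gripper_width: 0.853
```

Emit:
play_rows(
  commands=[
    {"fingers": -0.7,"tx": -0.05,"ty": 0,"tz": 0,"ax": 0,"ay": 0,"az": 0},
    {"fingers": -0.7,"tx": -0.1,"ty": 0,"tz": -0.04,"ax": 0,"ay": 0,"az": 0},
    {"fingers": -0.7,"tx": -0.14,"ty": 0,"tz": -0.08,"ax": 0,"ay": 0,"az": 0},
    {"fingers": -0.7,"tx": -0.14,"ty": 0,"tz": -0.13,"ax": 0,"ay": 0,"az": 0},
    {"fingers": -0.7,"tx": -0.14,"ty": 0,"tz": -0.18,"ax": 0,"ay": 0,"az": 0},
  ],
)

```text
time_s: 21.12
tcp_pos: [0.4763, 0.0765, 0.2442]
ee_rot: [[0.006, -0.96, 0.279], [0.003, 0.279, 0.96], [-1.0, -0.005, 0.005]]
wrist_force: [0.1, -1.5, -0.3]
gripper_width: 0.852
```

Emit:
play_rows(
  commands=[
    {"fingers": -0.7,"tx": 0,"ty": 0,"tz": -0.05,"ax": 0,"ay": 0,"az": 0},
    {"fingers": -0.7,"tx": 0,"ty": 0,"tz": -0.1,"ax": 0,"ay": 0,"az": 0},
    {"fingers": -0.7,"tx": 0,"ty": 0,"tz": -0.15,"ax": 0,"ay": 0,"az": 0},
    {"fingers": -0.7,"tx": 0,"ty": 0,"tz": -0.18,"ax": 0,"ay": 0,"az": 0},
    {"fingers": -0.7,"tx": 0,"ty": 0,"tz": -0.18,"ax": 0,"ay": 0,"az": 0},
  ],
)

```text
time_s: 21.53
tcp_pos: [0.436, -0.0555, 0.2413]
ee_rot: [[0.0, -0.959, 0.285], [-0.0, 0.285, 0.959], [-1.0, -0.0, -0.0]]
wrist_force: [-0.6, 0.6, 0.2]
gripper_width: 0.847
```

```bash
python3 - <<'E'
from station import r,viewer,spotter
from h import *
go(r.sense(),[.513,.207,.031])
P={n:viewer.capture(n) for n in("scene","top")}
for n,p in P.items():
    for o in("cap_top","tray","meat_hook","spice_jar","block_brush"):
        D=spotter.silhouettes(o,p)
        if not D: print(n,o,None);continue
        d=D[0];m=d["region"].astype(np.uint8);M=cv2.moments(m,True);c=np.array([M["m10"],M["m01"]])/M["m00"]
        out=[n,o,round(d["score"],2),c.round(1),int(M["m00"])]
        if o=="cap_top":
            f=least_squares(lambda q:cylc(p,*q,.004,.043,.0275)[0]-c,[.5,.2]);out+=[f.x.round(4),cylc(p,*f.x,.004,.043,.0275)[1]]
        elif o=="tray":
            k=max(cv2.findContours(m,0,2)[0],key=cv2.contourArea);q,_,_=cv2.minAreaRect(k);b=cv2.approxPolyDP(cv2.convexHull(k),8,True)[:,0]
            out+=[[atz(p,q,.016)[:2].round(3).tolist() for q in b]]
        else: out+=[atz(p,c,.045 if "jar" in o else .005).round(3)]
        print(*out)
a=P["scene"]["image"][120:260,315:455];b=P["top"]["image"][170:310,165:305]
cv2.imwrite("pics/end.png",np.hstack([cv2.resize(i,(400,400),interpolation=3) for i in(a,b)])[:,:,::-1])
E
```

```text
t 21.53 tcp [ 0.436  -0.0555  0.2413] yaw 163.46 J [ 14.1   3.6 -24.    0.  -62.4 -30.6] F [-0.63  0.58  0.21] M [ 0.096 -0.011  0.045] w 0.847 
 txyz [0.2804 0.0012 0.3647] ax 0 tilt [ 1.e-04 -1.e-04 -1.e+00]
scene cap_top 0.72 [376.5 187.6] 431 [0.512 0.204] 423.36435876693577
scene tray 0.88 [376.9 192.8] 1930 [[0.413, 0.172], [0.482, 0.301], [0.619, 0.234], [0.56, 0.105]]
scene meat_hook 0.57 [329.1 262.4] 232 [ 0.677 -0.016  0.005]
scene spice_jar 0.94 [427.7 158.1] 709 [0.485 0.384 0.045]
scene block_brush 0.95 [155.5 268.6] 970 [ 0.52  -0.405  0.005]
top cap_top 0.89 [235.6 238.5] 370 [0.5119 0.2075] 408.2959426237503
top tray 0.83 [235.6 239.2] 2685 [[0.604, 0.242], [0.54, 0.114], [0.432, 0.17], [0.477, 0.302]]
top meat_hook 0.62 [318.2 172.4] 156 [ 0.683 -0.01   0.005]
top spice_jar 0.93 [164.8 250.3] 619 [0.485 0.385 0.045]
top block_brush 0.73 [469.8 229.8] 903 [ 0.521 -0.406  0.005]
```

View pics/end.png

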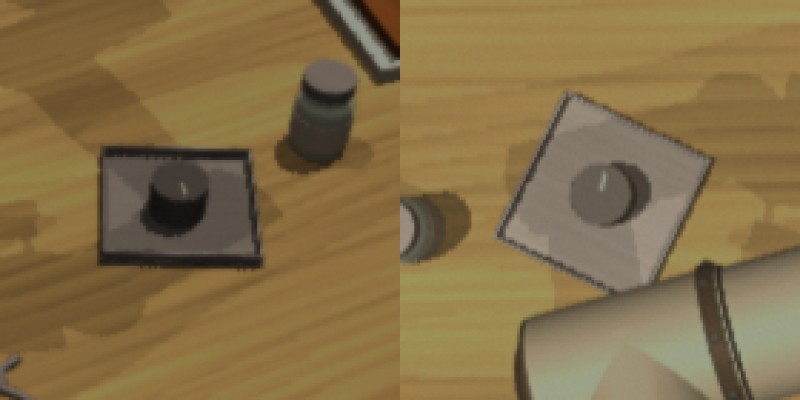

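The cap stands upright in the middle of the tray (mark at (183,187) in the crop), the gripper is clear, and the bystanders have not moved.

```bash
python3 -c "
from station import job
print(job.finish_job())"
```

```text
the job is handed in; nothing more can be done
None
```

The cap is off the bottle and standing upright near the middle of the steel tray. I handed the job in after about 22 s of the 67 s; no verdict is reported.

- **Cap removal:** I gripped the shell, pressed to about 20 N (18.4 to 21.2 N at each check during the turn), and turned anticlockwise. After about 76° it met the stop, at 0.5 N m. I then backed off 2°, eased the press and lifted. Force on the wrist was close to zero, and the picture showed a bare neck with the plug still in it.
- **Placing:** I lowered the cap until it touched at up to 8 N, eased off, opened the fingers with about 9 mm clear on each side, and moved up and away.
- **Last checks:**
  - The two cameras put the cap at (0.512, 0.204) and (0.512, 0.2075). The tray's centre is about (0.51, 0.21), so the cap is within about 8 mm of it.
  - The jar and brush are within 2 mm of where they started.
  - The hook's estimates scatter by 5 to 9 mm with mixed signs, which I take as detector noise; nothing went near it.
  - The robot touched nothing at the end (wrist force under 1 N).
- **Not checked directly:** the white liner is hidden under the shell. The contact height and the bare neck show that it came off with the cap.

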